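# Fetch the teapot lid from under the riser with the reacher

## Task

The teapot's lid has slid under the slatted riser, where a hand does not fit. Hold the reacher flat on the table, squeeze its trigger until its jaws have a firm but gentle hold of the lid's knob (not a full squeeze: the glaze chips), and slide the lid out from under the riser until it is wholly clear of the front edge. Then let go, so that the jaws open and lid and reacher lie flat on the table, with the crockery, kettle and box left where they are.

Things in the scene. Friction and masses are not known exactly. Their poses are not given: they have to be found in the camera images.
- reacher: Reacher: orange and black pick-up tool, 260 mm long, about 0.3 kg, lying flat on the table; it slides on its soles. Origin on its underside below the middle of the handle; x points from the handle to the jaws, y to the trigger side, z up. It reaches from x = -75 to +185 mm. Handle at most 45 mm high, front part at most 36 mm.
- reacher_grip (a point): Middle of the handle, 24 mm up; axes as the reacher's. Two upright flat bars, x -45 to 45 mm, 5 to 45 mm above the table: black fixed bar (outer face y = -30 mm) and orange trigger bar (outer face y = +30 mm): 60 mm wide at rest. Take it from above, fingers closing along y, tips 6 to 12 mm above the table (3 mm sole plate below). A squeeze of 3 to 5 mm is enough to steer it.
- trigger (a joint): Trigger travel in m: 0 at rest (jaws open) to 0.030, towards the black bar; springs back when let go. Spring: 15 N at the start, 0.5 N more per mm; once both jaws touch a thing, 6 N more per mm. Pressing the tool on the table adds friction. If squeezed by t between fingers that close evenly, the whole tool shifts t/2 towards its own +y from the fingers' middle.
- reacher_jaw (a point): Where the knob should come between the jaws: 150 mm ahead of the handle's middle on the centre line, 22 mm up; axes as the reacher's. Jaw faces run x -20 to 20 mm from here, 13 to 31 mm up, then flare outwards to x = 35 mm. The crossbar carrying them is at x = -62 to -50 mm, y -45 to 65 mm, with two feet on the table.
- reacher_cushion (a point): Centre of the fixed jaw's face, 16 mm to the -y side of reacher_jaw: a black rubber cushion on an orange arm, giving 1 mm per 6 N, 5 mm at most. The orange moving jaw opposite stands 32 to 46 mm from it at rest, set by an adjuster that differs each time; it moves mm for mm with the trigger, which must travel 10 to 24 mm before both jaws touch a 22 mm knob: feel for it.
- lid_knob (a point): Middle of the knob of the teapot's lid, 21 mm above the lid's underside, on its axis: upright blue cylinder 22 mm across, 8 to 34 mm above the underside. Its glaze chips at more than about 10 N on a side; 4 to 8 N is a firm hold.
- lid: The lid: white stoneware disc 56 mm across, 8 mm thick, with the blue knob; about 0.16 kg. Origin at the centre of its underside, z up. It lies loose on the table under the riser, 50 to 75 mm in from the front edge.
- riser: Slatted wooden riser fixed to the table, 160 mm deep (x), 500 mm wide (y), top at 74 mm; origin on the table under its centre, x away from the robot, front edge (open) at x = -80 mm. Clear height 56 mm between 12 mm side panels at y = +-244 mm; low stop along the back. The lid shows from above between the slats.
- kettle: Aluminium kettle on the left end of the riser, 130 mm across, 156 mm high; origin under its centre. Leave alone.
- teapot: White teapot with a blue pattern and no lid, on the right end of the riser, 110 mm across, 82 mm high; origin under its centre. Leave alone.
- cup_a: Glass cup, 68 mm across, 75 mm high; origin under its centre. Leave alone.
- cup_b: Another such glass cup. Leave alone.
- dish: Blue dish, 100 mm across; origin under its centre. Leave alone.
- strainer: Stainless tea strainer on the dish, 60 mm across with a 90 mm handle; origin under its bowl. Leave alone.
- caddy: Square green plastic box, 110 mm wide, 76 mm high, white sliding lid drawn shut; origin under its centre. Leave alone.
Things that resemble listed ones, but are neither listed nor needed, are in the scene too. Of the things that look like the lid, the middle-sized one is meant.

How it is judged:
By the outcome, as a careful person would: the job done as asked, in the order asked, and still so for the second after the job is handed in, with the robot touching nothing.
It also fails if it takes over 72 s, if anything falls off the work surface, if the arm or the gripper's body presses on something with over 40 N, if the wrist force passes 120 N, or if a joint passes its speed limit or range.

## Robot

A 6-joint arm with a two-finger parallel gripper is mounted at the origin on the work surface. World frame = base frame: x ahead of the robot, y to its left, z up, the work surface at z = 0. Lengths are in m, angles in rad, forces in N, time in s.
With the tool pointing down it reaches from about 0.25 to 0.775 m from the base axis. Payload 8.9 kg.
Tool frame: the origin (TCP) lies on the centre line of the jaws, within the pads' length; the fingertips stand 19 mm ahead of it and the grasp point (between the pads) is the TCP (env.tips_ahead is the y of the fingertips in the tool frame, in m); y points along the fingers, x is the direction in which the jaws open and shut, and the axes are right-handed (so a half turn about y gives the same grasp; the last joint's range is limited). The gripper opens to 85 mm and grips with 20 to 120 N. Pads are 22 mm wide; open, the fingers measure 114 mm over their backs; the gripper's body (76 mm by 85 mm) begins 54 mm behind the grasp point. The pads swing forward as they close: fully open they stand 13 mm farther back than shut.
Start: joints at [-1.31, 0.291, -0.153, 1.127, 0, 1.431], TCP at [0.204, -0.484, 0.25] pointing down, gripper open.
Joint ranges: [-2.52, 2.52], [-0.91, 1.74], [-1.3, 1.37], [-1.96, 2.02], [-1.52, 1.47], [-3.14, 3.14]. Speed limits (rad/s): [2.22, 2.22, 2.79, 3.14, 3.14, 3.14].

## Interface

Orientations are given as a unit quaternion [x, y, z, w].
In Python, from station import env, snapshot, get_calibration, models gives the robot as it stands. Calls block until the motion is done:
- env.movep(position, orientation): joint-space move of the TCP to a pose.
- env.move_straight(position, rot=None, vel=0.15, until_force=None): straight line of the TCP; rot=None keeps the orientation; vel is the mean speed in m/s. With until_force (N) it stops when the force on the tool has changed by that much, and returns True; else False.
- env.move_j(angles): joint-space move.
- env.gripper_open() and env.gripper_close(effort=None): open the fingers fully, or close them until they stop; effort is the grip in N (None keeps the last).
- env.hold(seconds).
- env.inverse_kinematics(position, orientation): joint angles nearest the present ones, or None.
- env.get_state(): the state.
- snapshot(name): name is "scene" or "side" or "wrist"; returns the picture (480x640x3 uint8, red, green, blue); there is no depth.
- get_calibration(name): a dict with "camera_matrix" (3x3 intrinsics, pixels), "origin" and "attitude" of the camera in the world. Camera axes: x right, y down, z forward; pixel columns grow to the right and rows downward; lengths in m; the calibration is good to about 2 mm. A picture is of the moment at which its call begins: read the wrist's pose just before it. get_calibration takes no time and is no camera call; for the wrist camera it gives the pose at the moment of the call.
A pose or a line that the arm cannot do raises env.MotionError and nothing moves.
- env.close_job(): hands the job in, once; it reports no verdict.
Trained networks look in the newest picture that a camera, given by its name, has taken for a name from the list of things; names that differ only in an ending like _2 or _b are one class to them, and where a whole thing is asked for, a point or a joint stands for the part that bears it (a point fixed in the world has none). Each returns a list of dicts, best first, with "conf" (0 to 1); they miss things now and then, are a little off and sometimes report something else, mostly with a low value. They report only what shows in the picture. A call takes as long as a camera call. They do not tell look-alikes from the thing itself.
- models.cut_out(camera, target): "mask" (480x640 bool, what is visible of it) and "centre" ([row, column] as shares, 0 to 1, of the picture: columns of its width, rows of its height, amid what is visible of it).
- models.place_of(camera, target): "centre" ([row, column] as shares, 0 to 1, of the picture: columns of its width, rows of its height: a listed point, or the origin of a listed thing).
The state is a dict: "time": time; "joint_pos": joint angles; "dq": joint speeds; "joint_torque": joint torques, N m; "ee_pos": TCP position; "tool_rot": TCP orientation; "force": force on the tool from outside, world axes, zero at the start; "wrist_torque": the same for the moment, N m; "grip_width": finger opening in m.
Only numpy, scipy, OpenCV 4.12 (cv2) and the standard library are available. Lean on these libraries where they do the work, as an engineer would, in place of code of your own. Each camera call takes 0.05 s, during which the arm holds its last target.

## Working session

There is one attempt and no reset: what is moved stays moved. The work goes in short steps, each a Python script; the robot and the scene stay as the last script left them, time stands still between calls to the robot, and variables do not carry over. Pictures are saved under pics/ and viewed, and the job is handed in when it is done.

```bash
ls; mkdir -p pics; python3 - <<'E'
from station import env, snapshot, get_calibration, models
import cv2
for n in ["scene","side","wrist"]:
    im=snapshot(n); cv2.imwrite(f"pics/{n}0.png",im[:,:,::-1])
    c=get_calibration(n); print(n,c)
    for t in ["reacher_grip","reacher_jaw","lid_knob","lid","reacher","riser","reacher_cushion"]:
        print(t,[(round(d["conf"],2),round(d["centre"][1]*640,1),round(d["centre"][0]*480,1)) for d in models.place_of(n,t)])
s=env.get_state(); print(s)
E
```

```text
pics
scene {'camera_matrix': array([[554.99414689,   0.        , 313.90698066],
       [  0.        , 554.99414689, 239.0293901 ],
       [  0.        ,   0.        ,   1.        ]]), 'origin': array([ 1.37722917, -0.29549611,  1.00798949]), 'attitude': array([ 0.7794637 ,  0.51189006, -0.20547037, -0.29696267])}
reacher_grip [(0.75, 208.1, 243.7), (0.21, 336.7, 293.9)]
reacher_jaw [(0.78, 267.1, 254.1)]
lid_knob [(0.78, 336.2, 294.4), (0.68, 188.7, 314.5), (0.6, 367.0, 225.6)]
lid [(0.92, 370.9, 231.8), (0.75, 190.8, 319.2), (0.55, 335.3, 302.1), (0.17, 262.7, 258.1)]
reacher [(0.73, 206.1, 250.9)]
riser [(0.57, 337.4, 306.5)]
reacher_cushion [(0.75, 262.7, 255.8)]
side {'camera_matrix': array([[534.43450379,   0.        , 313.84967781],
       [  0.        , 534.43450379, 239.56798425],
       [  0.        ,   0.        ,   1.        ]]), 'origin': array([ 0.39507866, -0.77022784,  0.96861738]), 'attitude': array([ 0.92899822, -0.10466887,  0.04302901, -0.3523567 ])}
reacher_grip [(0.78, 276.6, 336.7)]
reacher_jaw [(0.79, 305.3, 283.8), (0.65, 230.9, 176.9)]
lid_knob [(0.63, 376.3,
[... 609 characters left out ...]
her []
riser []
reacher_cushion []
{'time': 1.2, 'joint_pos': array([-1.31029961e+00,  2.90682284e-01, -1.53392073e-01,  1.12670712e+00,
       -4.30599789e-07,  1.43149948e+00]), 'dq': array([ 0.00065414, -0.00022766,  0.00232927, -0.00031517, -0.00029955,
        0.00029136]), 'joint_torque': array([-1.53310346e-03, -5.37025487e+01,  3.31646168e+01,  1.71559626e-03,
       -2.37934291e-04,  1.70782693e-05]), 'ee_pos': array([ 0.20434995, -0.48359798,  0.25031728]), 'tool_rot': array([ 0.58933122, -0.39075563,  0.39076328, -0.58932403]), 'force': array([-0.03626856, -0.38945193,  0.39390627]), 'wrist_torque': array([-0.02949534, -0.01377528,  0.01464075]), 'grip_width': 0.08539874390370417}
```

View pics/scene0.png

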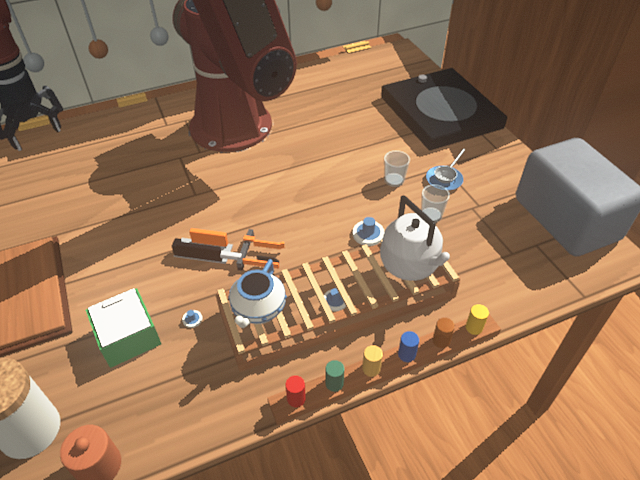

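View pics/side0.png

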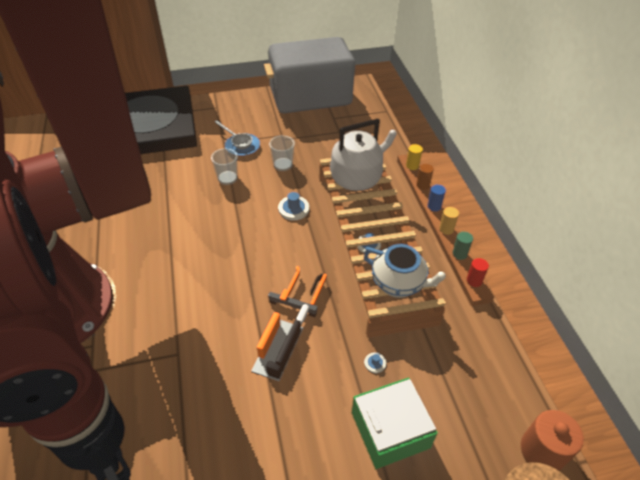

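```bash
cat > h.py <<'E'
import numpy as np, cv2
from scipy.spatial.transform import Rotation as R
def pix2(c,u,v,z):
    K=c["camera_matrix"]; d=np.linalg.solve(K,[u,v,1.]); d=R.from_quat(c["attitude"]).as_matrix()@d
    o=c["origin"]; return (o+d*(z-o[2])/d[2])
def proj(c,p):
    q=R.from_quat(c["attitude"]).as_matrix().T@(np.asarray(p)-c["origin"]); q=c["camera_matrix"]@q; return q[:2]/q[2]
E
python3 - <<'E'
from h import *
from station import get_calibration
S=get_calibration("scene");D=get_calibration("side")
for n,c,l in [("scene",S,[("grip",208.1,243.7,.024),("jaw",267.1,254.1,.022),("cush",262.7,255.8,.022),("reach",206.1,250.9,0),("knobA",336.2,294.4,.021),("knobB",188.7,314.5,.021),("knobC",367,225.6,.021),("lidA",335.3,302.1,0),("lidB",190.8,319.2,0),("lidC",370.9,231.8,0)]),
 ("side",D,[("grip",276.6,336.7,.024),("jaw",305.3,283.8,.022),("cush",311.8,285.2,.022),("reach",278.8,346.8,0),("k1",376.3,358.6,.021),("k2",293.5,203.1,.021),("k3",367.2,240.3,.021),("l1",374.9,364.8,0),("l2",292.2,211.1,0),("l3",369.7,243,0)])]:
    for t,u,v,z in l: print(n,t,pix2(c,u,v,z).round(4))
E
```

```text
scene grip [ 0.4575 -0.1964  0.024 ]
scene jaw [ 0.5439 -0.0779  0.022 ]
scene cush [ 0.5447 -0.0891  0.022 ]
scene reach [ 0.4559 -0.2049  0.    ]
scene knobA [0.7154 0.0221 0.021 ]
scene knobB [ 0.6365 -0.2904  0.021 ]
scene knobC [0.5554 0.1784 0.021 ]
scene lidA [0.7198 0.0181 0.    ]
scene lidB [ 0.6347 -0.2892  0.    ]
scene lidC [0.5608 0.1877 0.    ]
side grip [ 0.4559 -0.1955  0.024 ]
side jaw [ 0.5419 -0.0761  0.022 ]
side cush [ 0.555 -0.083  0.022]
side reach [ 0.4576 -0.2055  0.    ]
side k1 [ 0.6396 -0.2866  0.021 ]
side k2 [0.5674 0.1789 0.021 ]
side k3 [0.7126 0.0178 0.021 ]
side l1 [ 0.6381 -0.2885 -0.    ]
side l2 [0.5622 0.1723 0.    ]
side l3 [0.723  0.0256 0.    ]
```

```bash
python3 - <<'E'
import cv2,numpy as np
a=cv2.imread("pics/scene0.png"); b=cv2.imread("pics/side0.png")
cv2.imwrite("pics/c1.png",cv2.resize(a[190:370,160:480],(800,450),interpolation=cv2.INTER_CUBIC))
cv2.imwrite("pics/c2.png",cv2.resize(b[130:390,240:460],(507,600),interpolation=cv2.INTER_CUBIC))
E
```

```text
(no output)
```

View pics/c1.png

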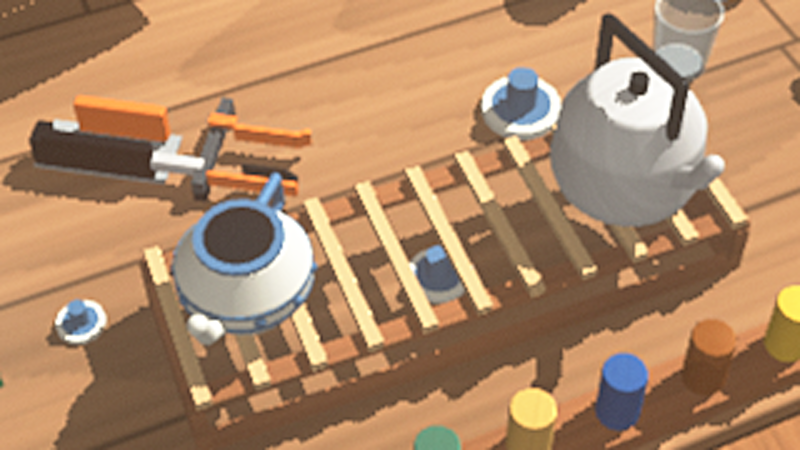

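View pics/c2.png

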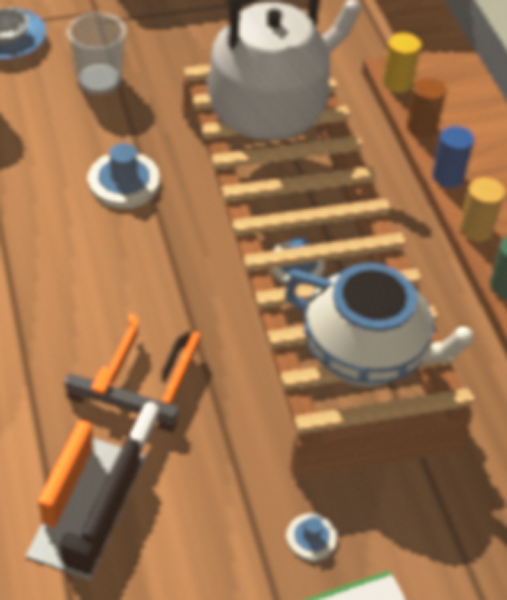

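```bash
cat >> h.py <<'E'
def rot(yaw):
    """tool down, reacher yaw (rad): tool x=-reacher y, tool z = reacher x"""
    c,s=np.cos(yaw),np.sin(yaw)
    x=np.array([s,-c,0]);y=np.array([0,0,-1.]);z=np.cross(x,y)
    return R.from_matrix(np.stack([x,y,z],1)).as_quat()
E
python3 - <<'E'
from station import env, snapshot, get_calibration, models
from h import *
env.movep([0.63,-0.05,0.32],rot(np.radians(-2)))
print(env.get_state()["time"])
c=get_calibration("wrist"); im=snapshot("wrist"); cv2.imwrite("pics/w1.png",im[:,:,::-1])
import pickle; pickle.dump(c,open("cw1.pkl","wb"))
for t,z in [("reacher_grip",.024),("reacher_jaw",.022),("lid_knob",.021),("lid",0),("reacher_cushion",.022),("teapot",.074),("reacher",0)]:
    for d in models.place_of("wrist",t):
        u,v=d["centre"][1]*640,d["centre"][0]*480
        print(t,round(d["conf"],2),round(u),round(v),pix2(c,u,v,z).round(4))
print(env.get_state()["time"],env.get_state()["ee_pos"],env.get_state()["joint_pos"].round(2))
E
```

```text
3.3917
reacher_grip 0.28 448 78 [ 0.727  -0.1681  0.024 ]
reacher_grip 0.25 250 97 [0.7167 0.0166 0.024 ]
reacher_jaw 0.97 351 267 [ 0.5437 -0.0748  0.022 ]
lid_knob 0.85 106 256 [0.5645 0.1804 0.021 ]
lid_knob 0.68 248 94 [0.7192 0.019  0.021 ]
lid_knob 0.56 559 169 [ 0.6383 -0.282   0.021 ]
lid 0.87 555 163 [ 0.6417 -0.2878  0.    ]
lid 0.84 254 97 [0.7177 0.0172 0.    ]
reacher_cushion 0.85 364 257 [ 0.5544 -0.0886  0.022 ]
teapot 0.62 450 77 [ 0.7242 -0.1556  0.074 ]
reacher 0.89 464 326 [ 0.4589 -0.2038  0.    ]
3.7917 [ 0.6299326  -0.05023539  0.31998603] [-0.2   0.49  0.32  1.41  0.    2.98]
```

View pics/w1.png

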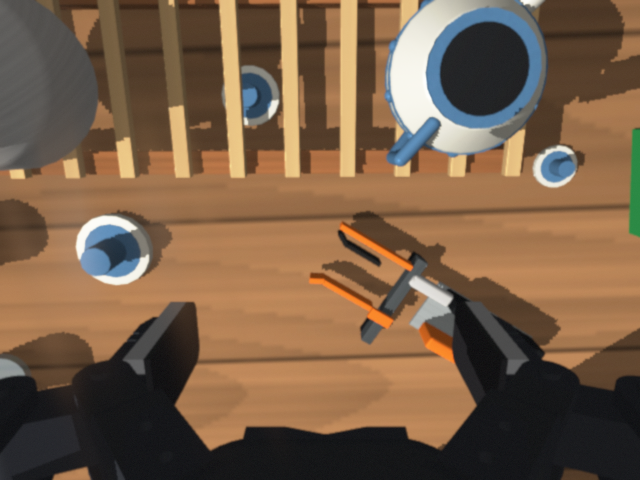

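```bash
python3 - <<'E'
from station import env, snapshot, get_calibration, models
from h import *
env.movep([0.457,-0.199,0.15],rot(np.radians(55)))
print(env.get_state()["time"])
c=get_calibration("wrist"); im=snapshot("wrist"); cv2.imwrite("pics/w2.png",im[:,:,::-1])
import pickle; pickle.dump(c,open("cw2.pkl","wb"))
for t,z in [("reacher_grip",.024),("reacher_jaw",.022),("reacher_cushion",.022),("reacher",0)]:
    for d in models.place_of("wrist",t):
        u,v=d["centre"][1]*640,d["centre"][0]*480
        print(t,round(d["conf"],2),round(u),round(v),pix2(c,u,v,z).round(4))
print(env.get_state()["time"],env.get_state()["ee_pos"],env.get_state()["joint_pos"].round(2))
E
```

```text
5.025
reacher_grip 0.58 329 234 [ 0.4593 -0.2019  0.024 ]
reacher 0.63 333 224 [ 0.4612 -0.2035  0.    ]
5.275 [ 0.45760325 -0.19889745  0.15026512] [-0.56  0.32 -0.39  0.86  0.    1.62]
```

View pics/w2.png

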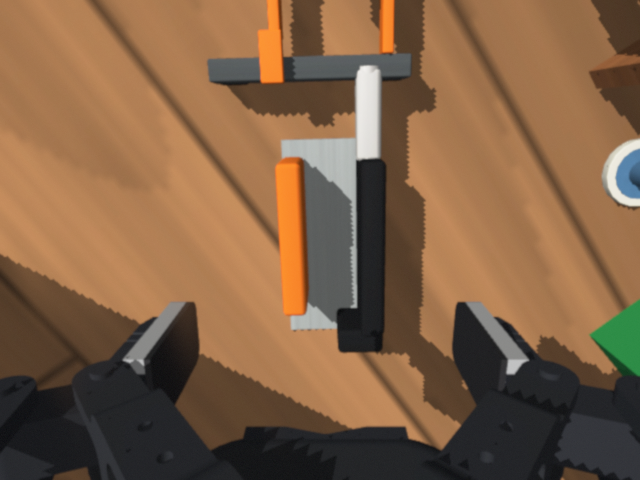

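```bash
python3 - <<'E'
from h import *
import pickle
c=pickle.load(open("cw2.pkl","rb"))
P={}
for n,u,v,z in [("of",290,162,.045),("or",294,310,.045),("bf",371,162,.045),("br",371,315,.045),("cbl",210,62,.036),("cbr",410,57,.036),("ool",278,235,.045),("bor",385,235,.045),("of_outer",277,165,.045),("or_outer",284,312,.045),("mj",271,20,.03),("fj",382,20,.03)]:
    P[n]=pix2(c,u,v,z); print(n,P[n].round(4))
for a,b in [("or","of"),("br","bf"),("cbr","cbl")]:
    d=P[b]-P[a]; print(a,b,np.hypot(*d[:2]),np.degrees(np.arctan2(d[1],d[0])))
im=cv2.imread("pics/w2.png")[0:360,180:440]; cv2.imwrite("pics/w2c.png",cv2.resize(im,(433,600),interpolation=cv2.INTER_CUBIC))
E
```

```text
of [ 0.4679 -0.1524  0.045 ]
or [ 0.4187 -0.2233  0.045 ]
bf [ 0.5033 -0.1772  0.045 ]
br [ 0.454 -0.252  0.045]
cbl [ 0.4633 -0.087   0.036 ]
cbr [ 0.55   -0.1449  0.036 ]
ool [ 0.4385 -0.1811  0.045 ]
bor [ 0.4874 -0.2155  0.045 ]
of_outer [ 0.4613 -0.1497  0.045 ]
or_outer [ 0.4132 -0.2209  0.045 ]
mj [ 0.5015 -0.088   0.03  ]
fj [ 0.5489 -0.1213  0.03  ]
or of 0.0862970499843833 55.24601248272469
br bf 0.08957926545035354 56.60440974093536
cbr cbl 0.10429742173324805 146.29990681351842
```

View pics/w2c.png

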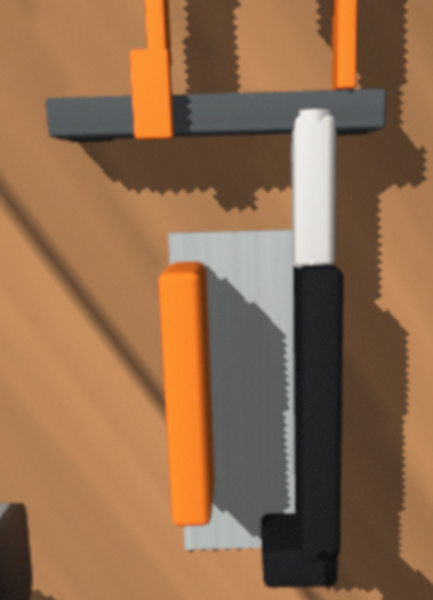

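```bash
python3 - <<'E'
from station import env
from h import *
q=rot(np.radians(56))
env.move_straight([0.4615,-0.2,0.15],rot=q,vel=0.1)
print(env.move_straight([0.4615,-0.2,0.030],vel=0.12,until_force=8))
def st(m):
    s=env.get_state(); print(m,round(s["time"],2),s["ee_pos"].round(4),s["force"].round(2),round(s["grip_width"]*1e3,2),s["wrist_torque"].round(2))
st("down")
try:
    env.gripper_close(effort=17)
except Exception as e: print(repr(e))
st("17")
env.hold(0.3); st("17h")
E
```

```text
False
down 6.67 [ 0.462  -0.2003  0.0306] [-0.24 -0.2   0.21] 85.0 [-0.01  0.01 -0.04]
17 7.16 [ 0.4638 -0.2015  0.0317] [ 1.87 -2.37  8.99] 54.88 [-0.25 -0.28  0.14]
17h 7.46 [ 0.4638 -0.2015  0.0316] [ 2.17 -2.49  9.58] 55.06 [-0.22 -0.33  0.14]
```

```bash
cat >> h.py <<'E'
def st(m=""):
    from station import env
    s=env.get_state(); print(m,round(s["time"],2),s["ee_pos"].round(4),s["force"].round(2),round(s["grip_width"]*1e3,2),s["wrist_torque"].round(2)); return s
E
python3 - <<'E'
from station import env
from h import *
for z in (.0315,.0325,.0335):
    p=env.get_state()["ee_pos"]
    env.move_straight([0.463,-0.201,z],vel=0.02); s=st(z)
    if s["force"][2]<3: break
E
```

```text
0.0315 7.72 [ 0.4648 -0.2021  0.0327] [ 3.5  -2.47  9.  ] 49.54 [-0.16 -0.34  0.02]
0.0325 7.97 [ 0.4634 -0.2013  0.033 ] [ 1.17 -0.71  6.86] 47.72 [-0.06 -0.12  0.03]
0.0335 8.22 [ 0.4622 -0.2005  0.0331] [-0.78  0.16 -0.45] 47.49 [ 0.07  0.11 -0.03]
```

```bash
python3 - <<'E'
from station import env,snapshot
from h import *
st()
a=snapshot("scene");b=snapshot("side");w=snapshot("wrist")
A=cv2.resize(a[205:285,160:300],(800,457),interpolation=cv2.INTER_CUBIC)
cv2.imwrite("pics/a3.png",A[:,:,::-1]); cv2.imwrite("pics/b3.png",cv2.resize(b[250:390,240:340],(428,600),interpolation=cv2.INTER_CUBIC)[:,:,::-1]);cv2.imwrite("pics/w3.png",w[:,:,::-1])
E
```

```text
8.22 [ 0.4622 -0.2005  0.0331] [-0.78  0.16 -0.45] 47.49 [ 0.07  0.11 -0.03]
```

View pics/b3.png

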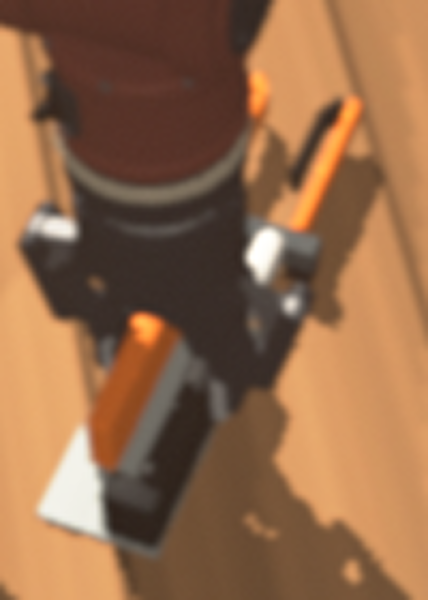

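View pics/w3.png

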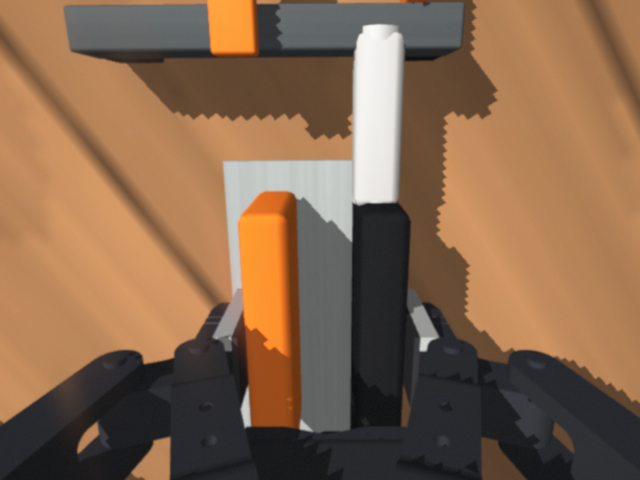

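View pics/a3.png

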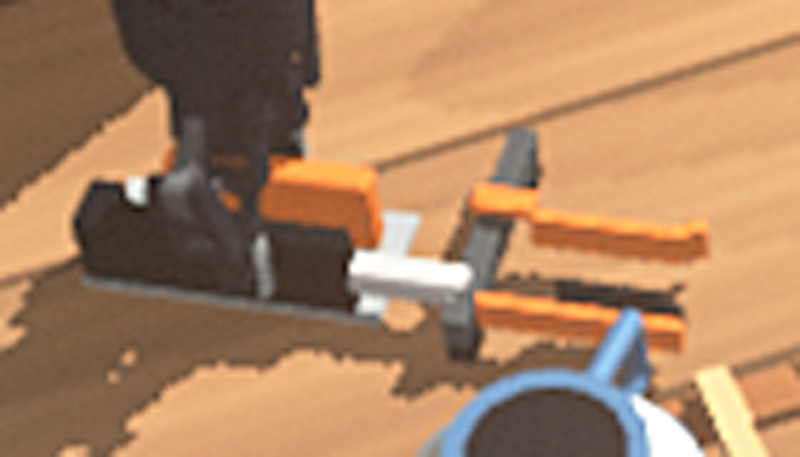

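```bash
cat >> h.py <<'E'
def mdl(g,yaw,x,y,z):
    c,s=np.cos(yaw),np.sin(yaw); return np.array([g[0]+c*x-s*y,g[1]+s*x+c*y,z])
E
python3 - <<'E'
from h import *
from station import get_calibration
c=get_calibration("scene"); A=cv2.imread("pics/a3.png")
yaw=np.radians(56); ex=np.array([np.cos(yaw),np.sin(yaw)]);ey=np.array([-ex[1],ex[0]])
g=np.array([.4622,-.2005])+ey*.00625
A=cv2.resize(A,None,fx=1,fy=1)
def line(y,z,col,x0=.13,x1=.17):
    p=[(proj(c,mdl(g,yaw,x,y,z))-[160,205])*800/140 for x in (x0,x1)]
    cv2.line(A,*[tuple(int(round(k)) for k in q) for q in p],col,1)
line(-.016,.031,(255,255,0)); line(-.016,.013,(255,255,255))
for w,col in [(.024,(0,255,0)),(.028,(255,0,0)),(.032,(255,0,255))]:
    line(-.016+w,.013,col)
line(-.03,.045,(0,0,255),-.045,.045)
line(.03-.0125,.045,(0,0,255),-.045,.045)
line(-.045,.036,(0,0,255),.088,.1);line(.065,.036,(0,0,255),.088,.1)
cv2.imwrite("pics/a3o.png",A)
E
```

```text
(no output)
```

View pics/a3o.png

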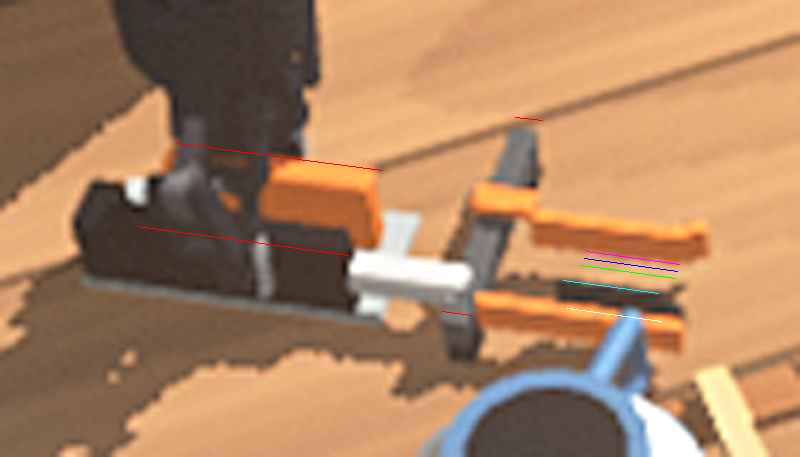

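```bash
cat >> h.py <<'E'
K=np.array([.718,.019]); PSI=np.radians(12)
def tcp_for(back,yoff=.001,t=.0125,psi=PSI,k=K,xg=0.):
    """TCP xy so that knob is at tool (150+back, yoff); t = trigger travel"""
    c,s=np.cos(psi),np.sin(psi); M=np.array([[c,-s],[s,c]])
    return k-M@[.15+back,yoff]+M@[xg,-t/2]
E
python3 - <<'E'
from station import env,snapshot
from h import *
p=tcp_for(.11); print(p, env.inverse_kinematics([*p,.0335],rot(PSI)), env.inverse_kinematics([*tcp_for(0),.0335],rot(PSI)))
env.move_straight([.462,-.15,.0335],rot=rot(np.radians(40)),vel=0.09); st()
env.move_straight([*p,.0335],rot=rot(PSI),vel=0.09); st()
a=snapshot("scene");b=snapshot("side")
cv2.imwrite("pics/a4.png",cv2.resize(a[190:330,180:400],(800,509),interpolation=cv2.INTER_CUBIC)[:,:,::-1]); cv2.imwrite("pics/b4.png",cv2.resize(b[180:340,240:420],(675,600),interpolation=cv2.INTER_CUBIC)[:,:,::-1])
st()
E
```

```text
[ 0.46518898 -0.04214861] [-0.24707047  0.4347892  -0.60590081  0.53010632  0.          2.68508267] [-0.16119081  0.58585565 -0.31410177  0.6708389   0.          2.77096233]
 9.09 [ 0.4621 -0.1502  0.0335] [-0.2  -0.15 -3.02] 47.28 [-0.07 -0.03 -0.03]
 10.44 [ 0.4653 -0.0425  0.0335] [ 0.06 -0.11 -3.15] 47.03 [-0.06  0.09 -0.  ]
 10.54 [ 0.4652 -0.0425  0.0335] [ 0.21  0.39 -3.27] 47.37 [-0.03  0.08  0.03]
```

View pics/a4.png

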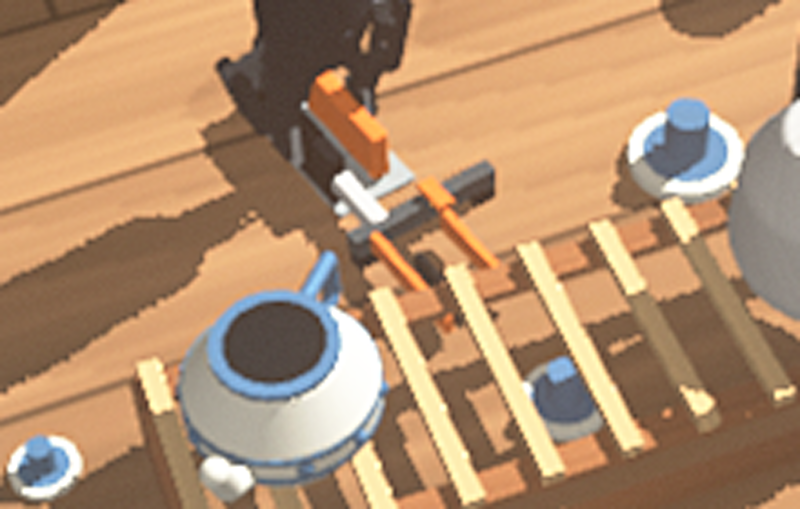

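View pics/b4.png

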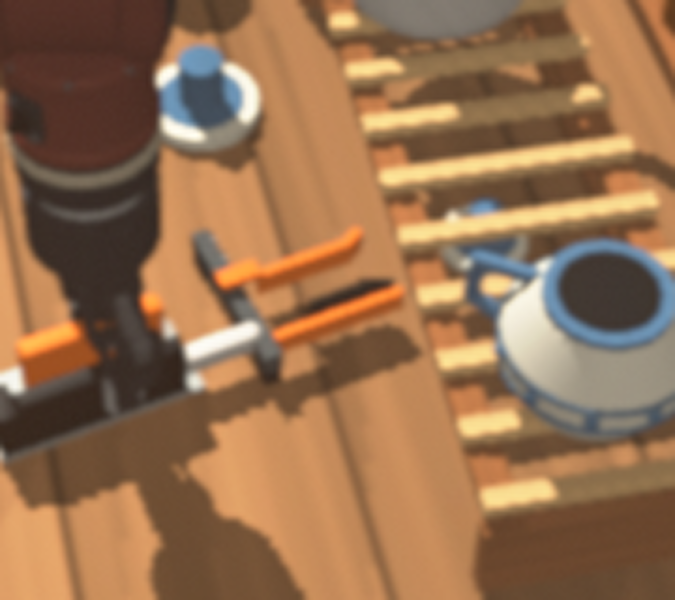

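```bash
cat > ov.py <<'E'
from h import *
from station import get_calibration
def overlay(img,cam,crop,size,g,yaw,t,k,out,op=.046):
    c=get_calibration(cam); y0,y1,x0,x1=crop
    A=cv2.resize(img[y0:y1,x0:x1],size,interpolation=cv2.INTER_CUBIC)[:,:,::-1].copy()
    f=np.array([size[0]/(x1-x0),size[1]/(y1-y0)])
    P=lambda p: tuple(int(v) for v in np.round((proj(c,p)-[x0,y0]+.5)*f-.5))
    def line(y,z,col,a,b): cv2.line(A,P(mdl(g,yaw,a,y,z)),P(mdl(g,yaw,b,y,z)),col,1)
    line(-.016,.031,(255,255,0),.13,.17); line(-.016+op-t,.031,(0,255,0),.13,.17)
    line(-.03,.045,(0,0,255),-.045,.045); line(.03-t,.045,(0,0,255),-.045,.045)
    for y in(-.045,.065): line(y,.036,(0,0,255),.088,.1)
    for r,z,col in[(.011,.034,(255,0,255)),(.028,.008,(255,255,255))]:
        pts=[P([k[0]+r*np.cos(a),k[1]+r*np.sin(a),z]) for a in np.linspace(0,6.283,40)]
        cv2.polylines(A,[np.array(pts)],True,col,1)
    cv2.imwrite(out,A)
E
python3 - <<'E'
from ov import *
from station import env,snapshot
t=.0126; yaw=PSI
env.move_straight([.4652,-.0424,.0327],vel=0.02); s=st()
g=s["ee_pos"][:2]+t/2*np.array([-np.sin(yaw),np.cos(yaw)])
overlay(snapshot("scene"),"scene",(190,330,180,400),(800,509),g,yaw,t,K,"pics/a5.png")
overlay(snapshot("side"),"side",(180,340,240,420),(675,600),g,yaw,t,K,"pics/b5.png")
E
```

```text
10.79 [ 0.4654 -0.0426  0.033 ] [-1.76 -0.2   4.33] 47.16 [0.25 0.35 0.16]
```

View pics/a5.png

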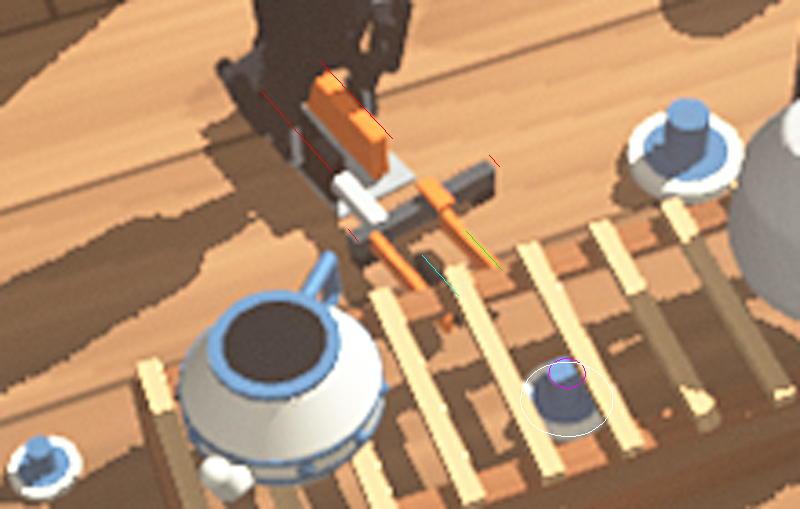

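View pics/b5.png

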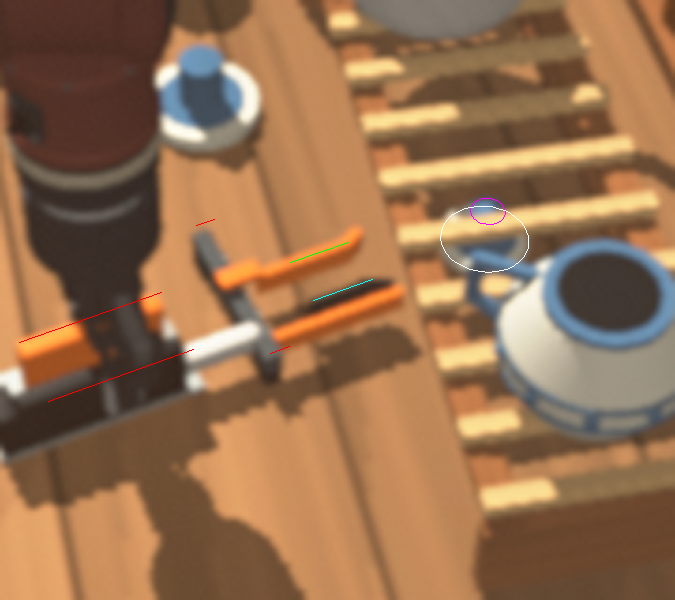

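```bash
python3 - <<'E'
from ov import *
from station import env,snapshot
t=.0126; yaw=PSI
print(env.move_straight([*tcp_for(.0),.0331],vel=0.06,until_force=10)); s=st()
g=s["ee_pos"][:2]+t/2*np.array([-np.sin(yaw),np.cos(yaw)])
overlay(snapshot("scene"),"scene",(190,330,180,400),(800,509),g,yaw,t,K,"pics/a6.png")
overlay(snapshot("side"),"side",(180,340,240,420),(675,600),g,yaw,t,K,"pics/b6.png")
w=snapshot("wrist"); cv2.imwrite("pics/w6.png",w[:,:,::-1])
E
```

```text
True
 11.22 [ 0.466  -0.0424  0.033 ] [-0.73 -0.74  6.15] 47.38 [0.23 0.01 0.13]
```

View pics/a6.png

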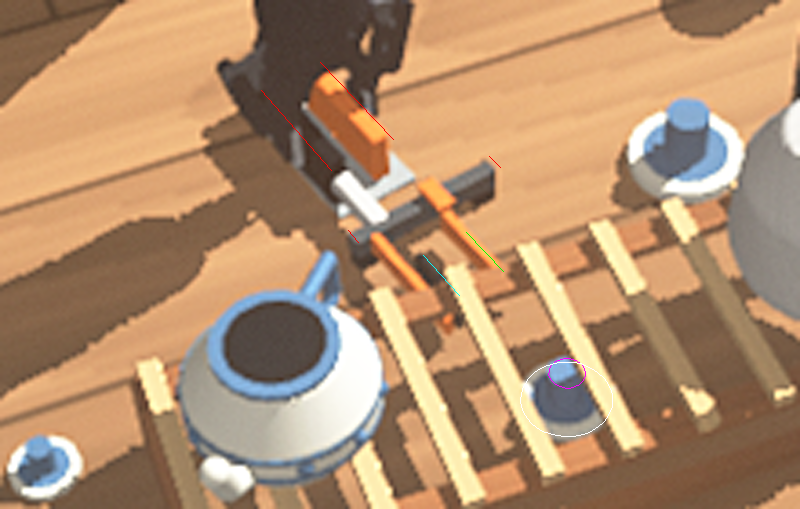

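View pics/b6.png

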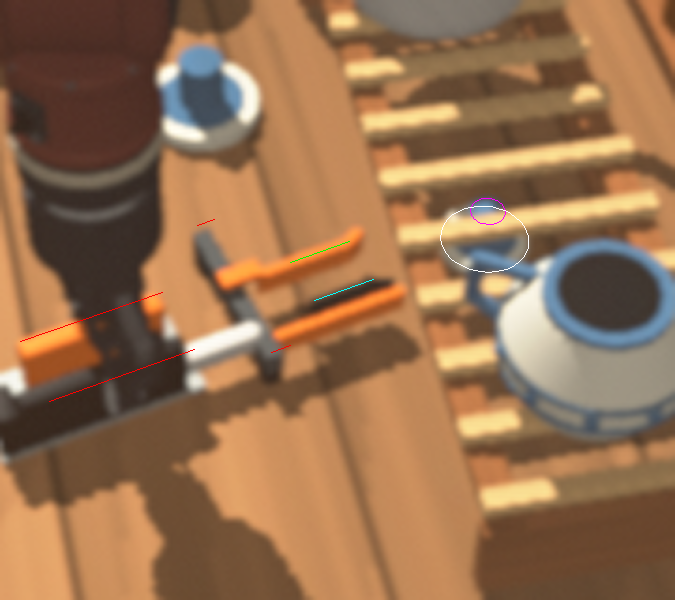

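View pics/w6.png

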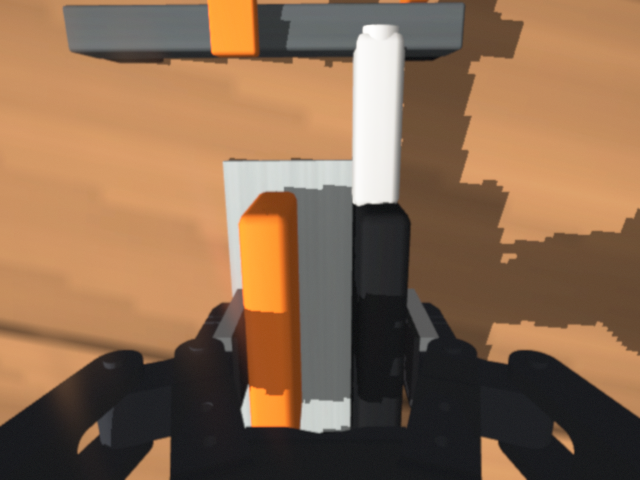

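```bash
python3 - <<'E'
from ov import *
from station import env,snapshot
t=.0126; yaw=PSI
print(env.move_straight([*tcp_for(.06),.0333],vel=0.06,until_force=20)); s=st()
print(env.move_straight([*tcp_for(.025),.0333],vel=0.05,until_force=12)); s=st()
g=s["ee_pos"][:2]+t/2*np.array([-np.sin(yaw),np.cos(yaw)])
overlay(snapshot("scene"),"scene",(190,330,180,400),(800,509),g,yaw,t,K,"pics/a7.png")
overlay(snapshot("side"),"side",(180,340,240,420),(675,600),g,yaw,t,K,"pics/b7.png")
E
```

```text
False
 12.36 [ 0.5139 -0.0317  0.0332] [-0.17  0.71 -2.13] 47.6 [ 0.09 -0.12 -0.07]
False
 13.21 [ 0.5482 -0.0244  0.0332] [ 0.09  0.27 -2.36] 47.09 [ 0.11 -0.08 -0.03]
```

View pics/a7.png

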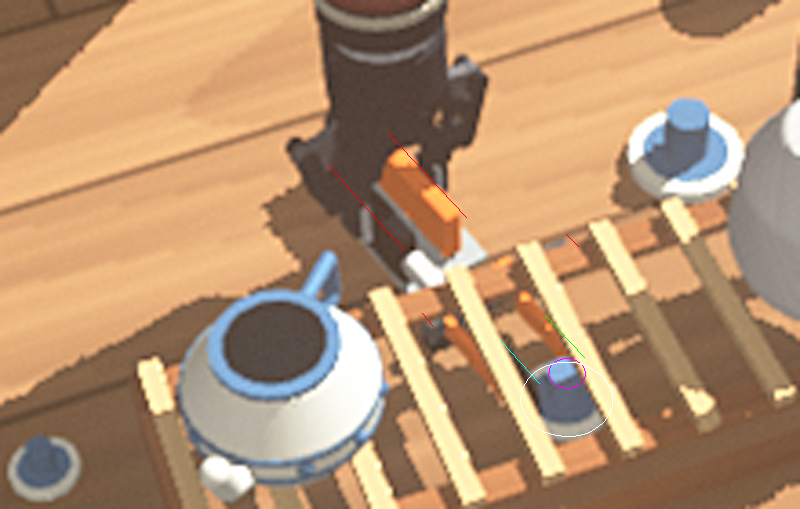

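View pics/b7.png

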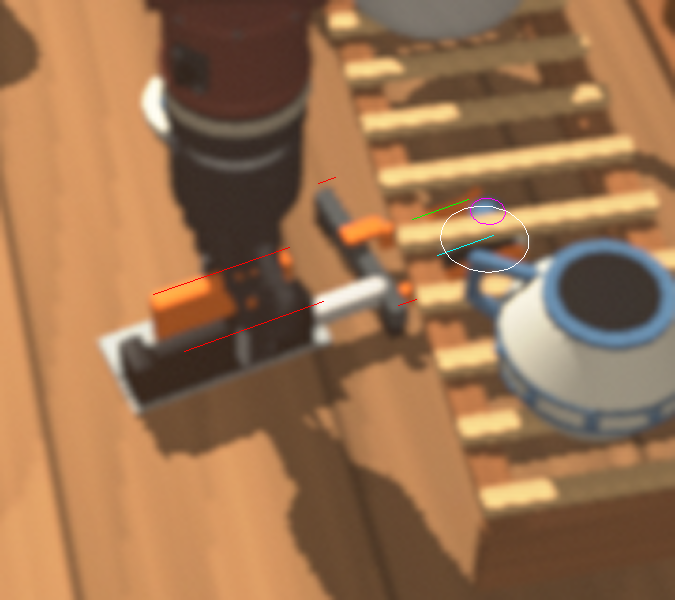

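```bash
python3 - <<'E'
from ov import *
from station import env,snapshot
a=snapshot("scene"); cv2.imwrite("pics/a8.png",cv2.resize(a[260:320,290:370],(800,600),interpolation=cv2.INTER_CUBIC)[:,:,::-1])
b=snapshot("side"); cv2.imwrite("pics/b8.png",cv2.resize(b[215:275,335:415],(800,600),interpolation=cv2.INTER_CUBIC)[:,:,::-1])
E
```

View pics/a8.png

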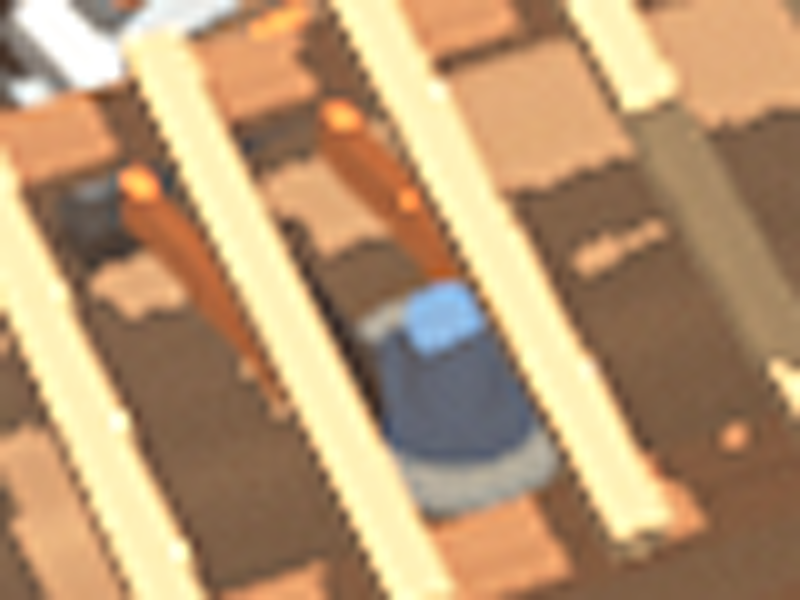

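View pics/b8.png

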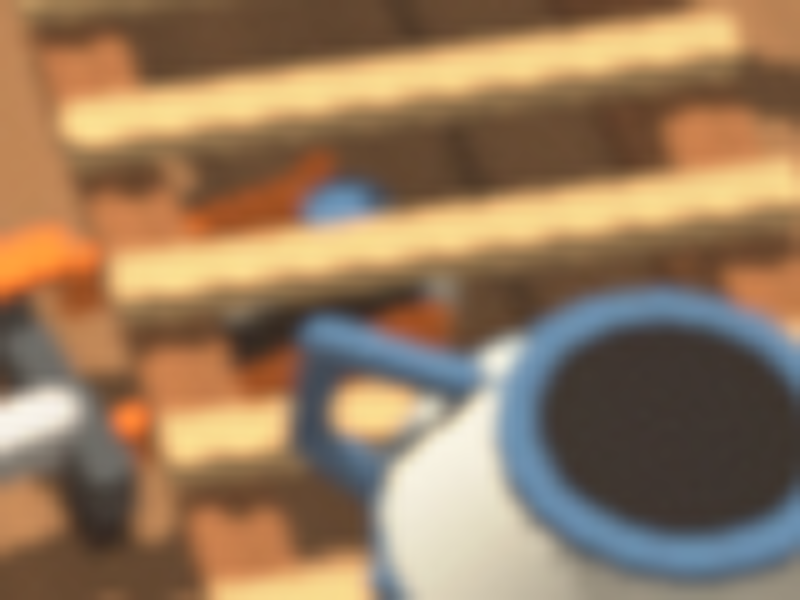

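```bash
python3 - <<'E'
from h import *
from station import env,get_calibration
S=get_calibration("scene");D=get_calibration("side")
print("K scene",pix2(S,335.5-.5,292.2-.5,.034),"K side",pix2(D,369.3-.5,236.2-.5,.034))
e=env.get_state()["ee_pos"][:2]
def tool(p):
    d=np.array(p[:2])-e; c,s=np.cos(PSI),np.sin(PSI); r=np.array([c*d[0]+s*d[1],-s*d[0]+c*d[1]]); return (r*1e3+[0,-6.3]).round(1)
# side points top edges z=.031: moving jaw lower(inner) edge; cushion upper edge
f=lambda x,y:(335+x/10-.5,215+y/10-.5)
for n,x,y in [("mj in 230",230,225),("mj in 290",290,205),("mj tip",330,155),("cush 250",250,315),("cush380",380,290),("fix arm tip",450,300)]:
    print("side",n,tool(pix2(D,*f(x,y),.031)))
f=lambda x,y:(290+x/10-.5,260+y/10-.5)
for n,x,y in [("mj arm left top",325,135),("mj left 400,235",400,240),("mj bottom",415,280),("fixarm right",200,230),("fixarm right",250,310),("fixarm tip",285,400)]:
    for z in(.031,.013): print("scene",n,z,tool(pix2(S,*f(x,y),z)))
for nm,p in (("Ks",pix2(S,335,291.7,.034)),("Kd",pix2(D,368.8,235.7,.034)),("K",[*K])): print(nm,tool(p))
E
```

```text
K scene [0.7163871 0.0185286 0.034    ] K side [0.71614287 0.02000954 0.034     ]
side mj in 230 [149.   12.1]
side mj in 290 [164.9  11.8]
side mj tip [181.2  21.9]
side cush 250 [139.9 -14.7]
side cush380 [171.2 -20.5]
side fix arm tip [184.5 -30.1]
scene mj arm left top 0.031 [112.5   9.6]
scene mj arm left top 0.013 [100.6  18. ]
scene mj left 400,235 0.031 [146.5   5.7]
scene mj left 400,235 0.013 [135.3  14. ]
scene mj bottom 0.031 [157.4   1.9]
scene mj bottom 0.013 [146.4  10.1]
scene fixarm right 0.031 [118.2 -28.7]
scene fixarm right 0.013 [106.5 -21. ]
scene fixarm right 0.031 [142.9 -32.4]
scene fixarm right 0.013 [131.6 -24.8]
scene fixarm tip 0.031 [167.2 -40.2]
scene fixarm tip 0.013 [156.4 -32.8]
Ks [173.6   0.8]
Kd [173.7   2.3]
K [175.3   0.9]
```

```bash
python3 - <<'E'
from ov import *
from station import env,snapshot
t=.0126; yaw=PSI
ex=np.array([np.cos(yaw),np.sin(yaw)]);ey=np.array([-ex[1],ex[0]])
e=np.array([.5482,-.0244])
env.move_straight([*(e+.0038*ey),.0332],vel=0.02); st()
print(env.move_straight([*(e+.0038*ey+.0225*ex),.0332],vel=0.03,until_force=6)); s=st()
g=s["ee_pos"][:2]+t/2*ey
K2=np.array([.7163,.0193])
a=snapshot("scene"); b=snapshot("side")
overlay(a,"scene",(260,320,290,370),(800,600),g,yaw,t,K2,"pics/a9.png",op=.0406)
overlay(b,"side",(215,275,335,415),(800,600),g,yaw,t,K2,"pics/b9.png",op=.0406)
E
```

```text
13.75 [ 0.5473 -0.0204  0.0332] [-1.24  0.58 -2.26] 47.76 [ 0.22 -0.05  0.06]
False
 14.65 [ 0.5695 -0.016   0.0332] [ 0.62  0.37 -1.95] 47.16 [ 0.14 -0.1  -0.05]
```

View pics/a9.png

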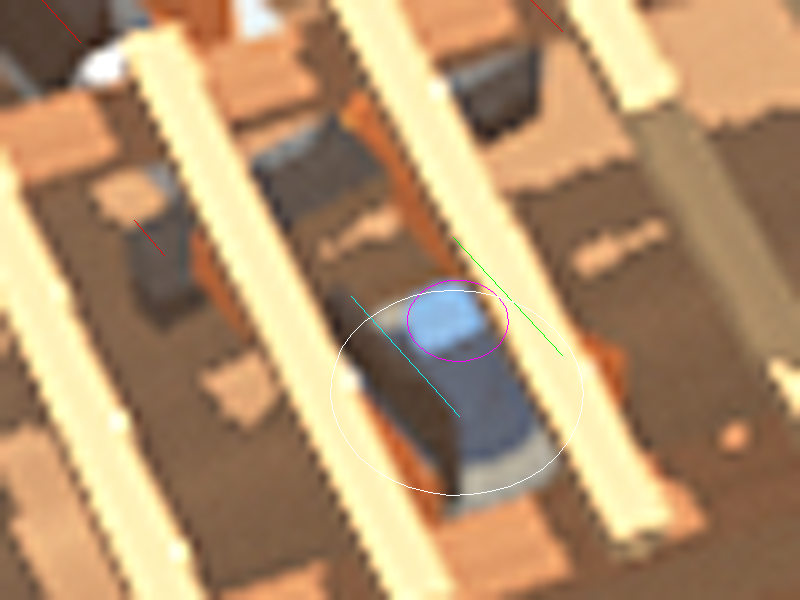

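View pics/b9.png

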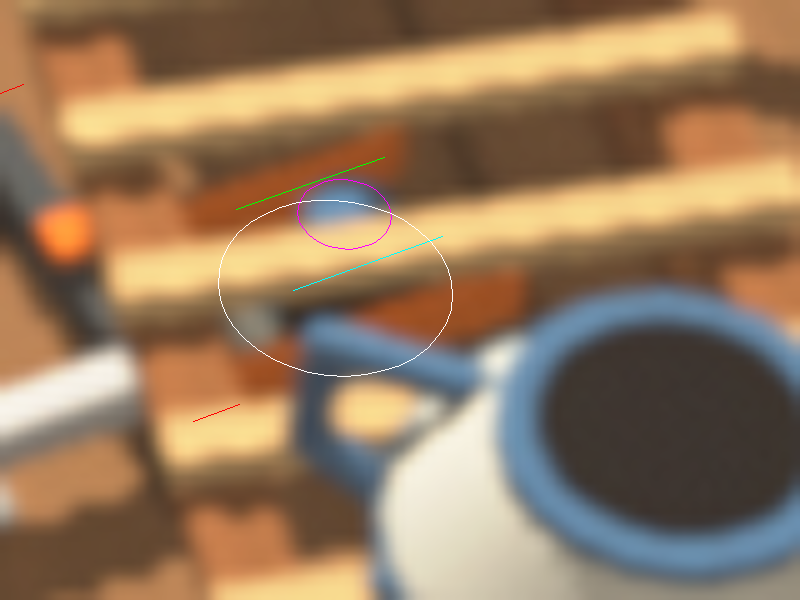

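```bash
python3 - <<'E'
from h import *
from station import env
z=.0332
p=[.5695,-.016]
for ef in (20,21,22,23,24,25,26):
    env.gripper_close(effort=ef); s=st(ef)
    if s["force"][2]>2.5:
        z+=.0006; env.move_straight([*p,z],vel=0.02); s=st(f"  z{z:.4f}")
    if s["grip_width"]<.0425: break
E
```

```text
20 14.97 [ 0.5694 -0.016   0.0332] [ 0.72 -0.02 -2.1 ] 46.95 [ 0.11 -0.08 -0.02]
21 15.18 [ 0.5694 -0.0161  0.0333] [-0.42 -0.96  0.29] 46.37 [-0.13 -0.06 -0.05]
22 15.4 [ 0.5694 -0.0162  0.0333] [-1.2  -1.91  1.61] 45.79 [-0.21  0.08 -0.05]
23 15.62 [ 0.5696 -0.0162  0.0334] [-0.6  -2.7   2.25] 45.37 [-0.35  0.07  0.04]
24 15.83 [ 0.5697 -0.0162  0.0335] [-0.51 -3.53  5.03] 44.7 [-0.41  0.12  0.02]
  z0.0338 16.08 [ 0.5696 -0.016   0.0338] [ 0.17 -1.2   2.93] 42.34 [-0.21 -0.08 -0.14]
```

```bash
python3 - <<'E'
from h import *
from station import env
z=.0338
p=[.5695,-.016]
z+=.0003; env.move_straight([*p,z],vel=0.02); s=st("24")
for ef in (24.5,25,25.5,26):
    env.gripper_close(effort=ef); s=st(ef)
    z+=.0003 if s["force"][2]>0.5 else 0.0
    env.move_straight([*p,z],vel=0.02); s=st(f"  z{z:.4f}")
    if s["grip_width"]<.0400: break
E
```

```text
24 16.33 [ 0.5695 -0.0159  0.034 ] [ 0.95 -1.83 -0.79] 41.74 [-0.08 -0.33 -0.23]
24.5 16.55 [ 0.5695 -0.016   0.034 ] [ 1.37 -1.63 -1.06] 41.75 [-0.21 -0.34 -0.22]
  z0.0341 16.8 [ 0.5695 -0.016   0.0341] [ 0.73 -2.69 -1.28] 41.58 [-0.18 -0.29 -0.17]
25 17.02 [ 0.5695 -0.016   0.0341] [ 1.47 -2.59 -0.42] 40.8 [-0.26 -0.22 -0.27]
  z0.0341 17.27 [ 0.5695 -0.0161  0.0341] [-0.03 -1.77 -0.8 ] 40.65 [-0.26 -0.21 -0.24]
25.5 17.48 [ 0.5695 -0.016   0.0341] [ 1.03 -3.73  0.52] 40.38 [-0.33 -0.16 -0.2 ]
  z0.0344 17.73 [ 0.5694 -0.0159  0.0343] [ 0.11 -1.9  -0.64] 40.23 [-0.18 -0.16 -0.15]
26 17.95 [ 0.5694 -0.0159  0.0343] [ 0.33 -1.61 -1.55] 40.26 [-0.19 -0.18 -0.2 ]
  z0.0344 18.2 [ 0.5694 -0.0159  0.0343] [ 0.06 -1.36 -1.67] 40.38 [-0.08 -0.11 -0.16]
```

```bash
python3 - <<'E'
from h import *
from station import env
z=.0344
p=[.5695,-.016]
for ef in (27,28):
    env.gripper_close(effort=ef); s=st(ef)
    z+=.0002 if s["force"][2]>0.5 else 0.0
    env.move_straight([*p,z],vel=0.02); s=st(f"  z{z:.4f}")
    if s["grip_width"]<.0385: break
E
```

```text
27 18.42 [ 0.5694 -0.0159  0.0344] [-0.39 -0.09 -1.3 ] 40.09 [-0.04 -0.06 -0.11]
  z0.0344 18.67 [ 0.5694 -0.016   0.0344] [ 0.36 -0.32 -1.24] 39.55 [-0.03 -0.05 -0.1 ]
28 18.88 [ 0.5694 -0.0159  0.0344] [-0.57 -0.38 -0.47] 39.69 [-0.03 -0.   -0.1 ]
  z0.0344 19.13 [ 0.5694 -0.016   0.0344] [-0.57 -0.28 -1.61] 39.21 [ 0.09  0.04 -0.  ]
```

```bash
python3 - <<'E'
from h import *
from station import env,snapshot
z=.0344
p=[.5695,-.016]
for ef in (29.5,31):
    env.gripper_close(effort=ef); s=st(ef)
    z+=.0002 if s["force"][2]>0.5 else 0.0
    env.move_straight([*p,z],vel=0.02); s=st(f"  z{z:.4f}")
    if s["grip_width"]<.0375: break
a=snapshot("scene"); cv2.imwrite("pics/a10.png",cv2.resize(a[260:320,290:370],(800,600),interpolation=cv2.INTER_CUBIC)[:,:,::-1])
b=snapshot("side"); cv2.imwrite("pics/b10.png",cv2.resize(b[215:275,335:415],(800,600),interpolation=cv2.INTER_CUBIC)[:,:,::-1])
E
```

```text
29.5 19.35 [ 0.5694 -0.016   0.0344] [-0.17 -1.21 -0.93] 39.39 [0.1  0.12 0.03]
  z0.0344 19.6 [ 0.5694 -0.016   0.0344] [-0.96 -0.69 -0.37] 39.04 [0.08 0.1  0.06]
31 19.82 [ 0.5694 -0.016   0.0344] [-0.57  0.67 -0.11] 39.03 [0.15 0.16 0.09]
  z0.0344 20.07 [ 0.5694 -0.016   0.0344] [-1.89  0.45  0.53] 38.73 [0.14 0.23 0.06]
```

View pics/a10.png

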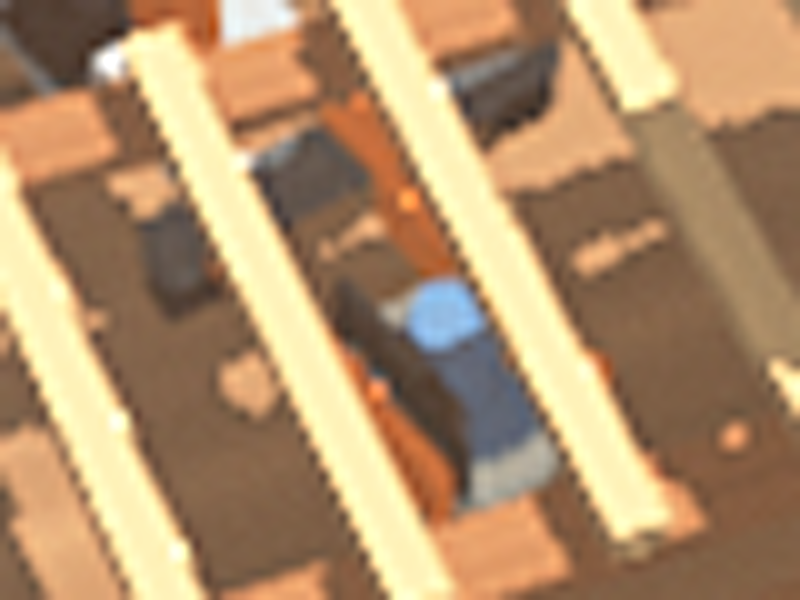

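View pics/b10.png

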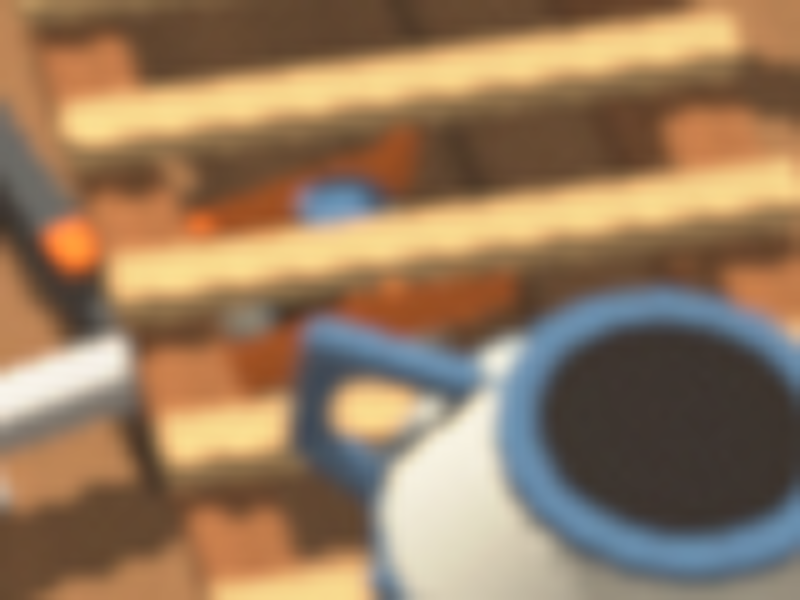

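```bash
python3 - <<'E'
from h import *
from station import env,snapshot
ex=np.array([np.cos(PSI),np.sin(PSI)]); e=np.array([.5694,-.016])
env.move_straight([*(e-.06*ex),.0344],vel=0.05); st()
env.move_straight([*(e-.138*ex),.0344],vel=0.06); st()
a=snapshot("scene"); cv2.imwrite("pics/a11.png",cv2.resize(a[180:330,200:400],(800,600),interpolation=cv2.INTER_CUBIC)[:,:,::-1])
b=snapshot("side"); cv2.imwrite("pics/b11.png",cv2.resize(b[180:330,240:440],(800,600),interpolation=cv2.INTER_CUBIC)[:,:,::-1])
st()
E
```

```text
21.52 [ 0.5105 -0.0286  0.0344] [-1.8  -0.8   1.35] 38.5 [ 0.11  0.11 -0.13]
 22.97 [ 0.4342 -0.0448  0.0343] [-0.19 -1.49  1.91] 38.42 [ 0.05  0.15 -0.18]
 23.07 [ 0.4342 -0.0448  0.0343] [-1.35 -1.4   2.36] 38.38 [ 0.02  0.24 -0.03]
```

View pics/a11.png

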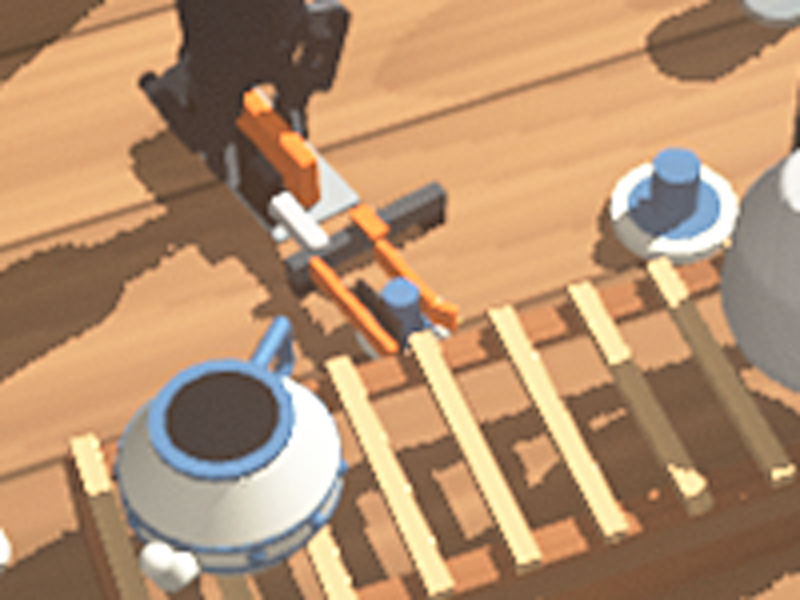

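View pics/b11.png

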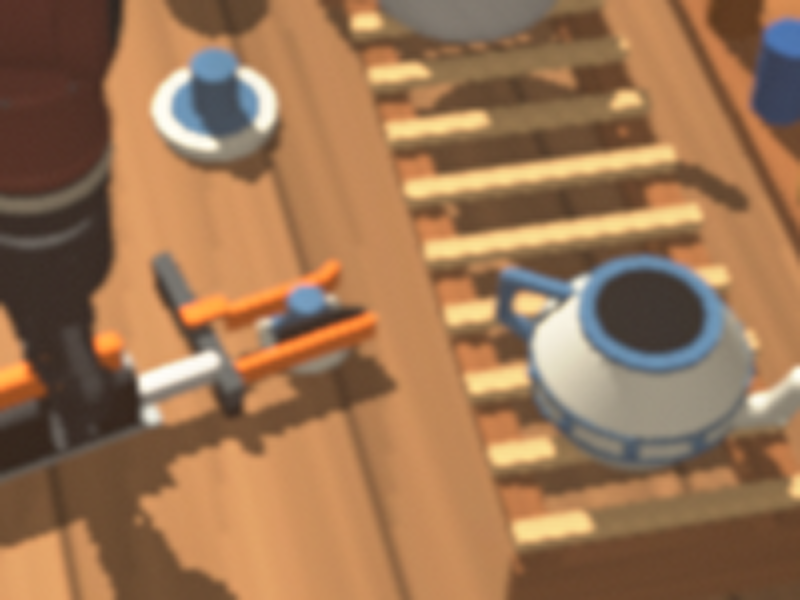

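```bash
python3 - <<'E'
from h import *
from station import env,snapshot
ex=np.array([np.cos(PSI),np.sin(PSI)]);ey=np.array([-ex[1],ex[0]])
env.gripper_open(); s=st("open")
p=s["ee_pos"][:2]+.0105*ey
env.move_straight([*p,.036],vel=0.04,until_force=6); st()
env.move_straight([*p,.16],vel=0.1); st()
env.movep([p[0]-.03,p[1]-.12,.30],rot(PSI)); st()
a=snapshot("scene"); cv2.imwrite("pics/a12.png",a[:,:,::-1])
b=snapshot("side"); cv2.imwrite("pics/b12.png",cv2.resize(b[150:375,220:460],(640,600),interpolation=cv2.INTER_CUBIC)[:,:,::-1])
E
```

```text
open 23.59 [ 0.4345 -0.0447  0.0345] [-0.02 -0.59  0.06] 85.4 [ 0.02 -0.04  0.01]
 24.01 [ 0.4323 -0.0341  0.0361] [-0.12 -1.23  0.27] 85.45 [-0.04 -0.05 -0.06]
 25.4 [ 0.432  -0.0344  0.1595] [-0.32 -0.26  0.65] 85.18 [-0.03  0.03  0.06]
 26.18 [ 0.4021 -0.1538  0.2988] [ 0.39  0.34 -0.14] 85.27 [0.02 0.06 0.01]
```

View pics/a12.png

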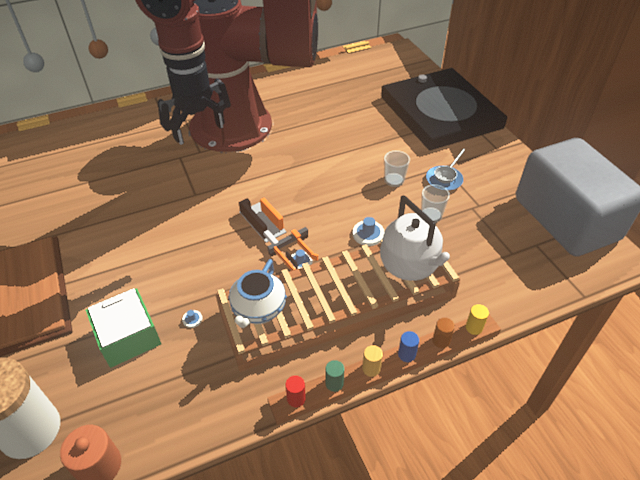

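View pics/b12.png

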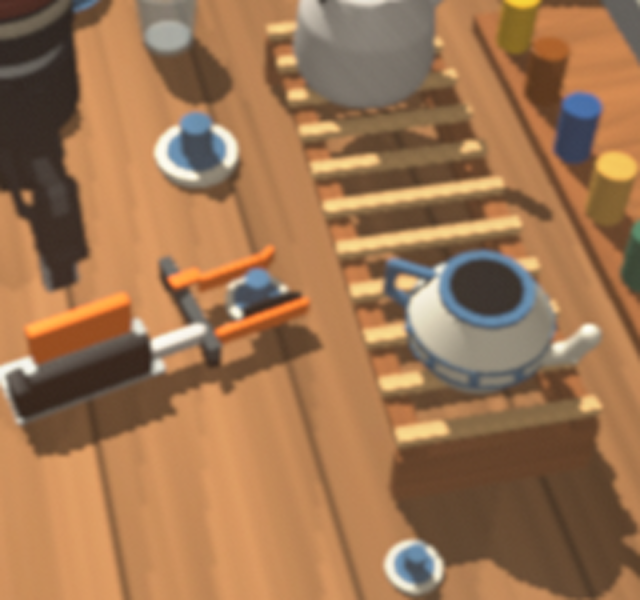

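```bash
python3 - <<'E'
from h import *
from station import env,snapshot,models,get_calibration
for n in("scene","side"):
    snapshot(n); c=get_calibration(n)
    for t,z in(("lid_knob",.021),("reacher_jaw",.022),("teapot",.074)):
        for d in models.place_of(n,t): print(n,t,round(d["conf"],2),pix2(c,d["centre"][1]*640,d["centre"][0]*480,z).round(3))
env.hold(0.3); env.close_job(); 
E
```

```text
scene lid_knob 0.68 [0.552 0.174 0.021]
scene lid_knob 0.54 [ 0.641 -0.287  0.021]
scene lid_knob 0.52 [ 0.587 -0.008  0.021]
scene reacher_jaw 0.73 [ 0.579 -0.013  0.022]
scene reacher_jaw 0.45 [ 0.579 -0.033  0.022]
scene teapot 0.61 [ 0.718 -0.156  0.074]
side lid_knob 0.78 [ 0.634 -0.283  0.021]
side lid_knob 0.69 [0.574 0.183 0.021]
side lid_knob 0.53 [0.578 0.005 0.021]
side reacher_jaw 0.79 [ 0.578 -0.005  0.022]
side teapot 0.85 [ 0.727 -0.152  0.074]
the job is handed in; nothing more can be done
```

The lid is out from under the riser and lying on the table. The job is handed in, and the last move ended at about 26 s of the 72 s allowed.

- **Which lid:** three things looked like it, at scene pixels (190,319) small, (370,232) large and (335,300) middle-sized under the riser. I took the middle one.
- **Squeeze:** I slid the reacher in at about 12° yaw until the knob was between the jaws, then raised the grip in small steps. The trigger went stiff at about 20 mm of travel, and I stopped at 31 N grip. That puts about 5 N on the knob, estimated from the spring figures rather than measured.
- **Slide and release:** I pulled back 138 mm, opened the gripper, centred and lifted the fingers, and moved the arm away.

**Last checks:**
- **Lid position:** it is at about (0.58, 0.00). The riser's front edge is at about x = 0.65, so the lid's rim is clear by roughly 35 mm.
- **Pictures:** the jaws are open, the reacher and lid lie flat, and the crockery, kettle and box look to be where they were. The network puts the teapot within about 6 mm of where it first did, which is no more than its own scatter.

**What disagreed:**
- **Lid readings:** the two cameras differ by about 1 cm on the lid's position, less than the clearance.
- **Minimum grip:** the gripper's lowest grip squeezed the trigger 12 to 13 mm while steering, not the 3 to 5 mm suggested. That left less room around the knob, so I shifted sideways by 4 mm before going in.
- **Pushing down:** the fingers pressed the reacher onto the table with up to about 9.6 N when they first closed, and I raised them to ease it.
- **Carrying its weight:** during the first moves toward the riser, before the lid was held, the arm was carrying about 3 N, roughly the reacher's weight. It may have been slightly off the table there, and I lowered it afterwards.

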